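# Vent the water filter and take off a cap of unknown thread hand

## Robot

A 7-joint arm with a two-finger parallel gripper is mounted at the origin on a cart in front of the work surface, level with it; the furniture and walls round the work are solid. World frame = base frame: x ahead of the robot, y to its left, z up, the work surface at z = 0. Lengths are in mm, angles in degrees, forces in N, time in s.
With the tool pointing down it reaches from about 425 to 1025 mm from the base axis. Payload 3.6 kg.
Tool frame: the origin (TCP) lies at the very end of the fingers, on their centre line; the grasp point (between the pads) lies 19 mm behind it; z points along the fingers, y is the direction in which the jaws open and shut (so a half turn about z gives the same grasp; the last joint's range is limited). The gripper opens to 85 mm and grips with 20 to 120 N. Pads are 22 mm wide; open, the fingers measure 114 mm over their backs; the gripper's body (76 mm by 85 mm) begins 54 mm behind the grasp point. The pads swing forward as they close: fully open they stand 13 mm farther back than shut.
Start: joints at [63.799, 33.873, 2.773, 92.16, -1.908, 54.013, -1.931], TCP at [257.977, -677.553, 231.302] pointing down, gripper open.
Joint ranges: [-153.93, 153.93], [-27.13, 128.08], [-72.61, 78.16], [10.71, 143.7], [-87.88, 267.88], [4.46, 118.87], [-176.78, 176.78]. Speed limits (degrees/s): [147.25, 147.25, 180, 180, 180, 180, 180].

## Interface

Orientations are given as a 3x3 rotation matrix whose columns are the frame's x, y, z axes.
In Python, from workcell import ctrl gives the robot as it stands.
- The arm moves only by the tool drive_tool, never from a script. Its argument "targets" is a list of rows, each a list of 3 entries, a list of its own where there are three numbers: the shift along the world's x, y, z in mm, then the turn about the world's z in rad, then the finger opening in mm, from 0 to 85.4. In form: [[[x, y, z], yaw, grip], ...]. A call has 1 to 12 rows; each row is the pose to reach, as a shift and turn from the pose commanded when the call began; what a row does not reach only later rows make up. A row lasts 1/8 s, in which the tool goes at most 62.5 mm and 10.7 degrees, less where a joint would pass 70% of its speed; a pose out of reach is approached as far as the arm can. A call with a gripper value outside its range is refused whole. The fingers move at their own pace and stop on an object; the grip force is fixed at half the most. Time passes only in rows, so rows that repeat a pose let the fingers close. It gives the time, the measured TCP pose, the force and the opening at its end, in the units of the state.
- ctrl.sense(): the state, without advancing time (a new reading comes with each control period).
- ctrl.grab_frame(name): name is "scene" or "top"; returns the picture (384x512x3 uint8, red, green, blue); there is no depth.
- ctrl.calibration(name): a dict with "vertical_fov" (degrees; the focal length in pixels is half the picture's height over the tangent of half this angle, whatever the lens; pixels are square), "cx", "cy" (the principal point, pixels), "rvec" (rotation vector, rad) and "tvec" (3), from world to camera coordinates, as OpenCV has them. Camera axes: x right, y down, z forward; pixel columns grow to the right and rows downward; lengths in mm; the calibration is good to about 2 mm. A picture is of the moment at which its call begins. calibration takes no time and is no camera call.
- ctrl.sign_off(): hands the job in, once; it reports no verdict.
The state is a dict: "clock": time; "joint_pos": joint angles; "joint_vel": joint speeds; "effort": joint torques, N m; "ee_pos": TCP position; "ee_rot": TCP orientation; "ft_force": force on the tool from outside, world axes, zero at the start; "torque": the same for the moment, N m; "gripper_width": finger opening in mm.
Only numpy, scipy, OpenCV 4.12 (cv2) and the standard library are available. Lean on these libraries where they do the work, as an engineer would, in place of code of your own. Each camera call takes 0.05 s, during which the arm holds its last target.

## Task

The right-hand stage of the countertop water filter (the one on the sink side, on your right) needs a new cartridge: first let the pressure out by pressing the red relief button all the way down and letting it come up again, then unscrew that stage's blue cap. Its thread may be right- or left-handed, so try it gently one way and the other, turn it the way it gives and do not force it past its stop. Lift the cap straight up well clear (about 8 cm) and finish holding it level in the gripper above its open housing; leave the other cap and the things standing round about as they are.

Things in the scene. Friction and masses are not known exactly. Their poses are not given: they have to be found in the camera images.
- filter_unit: white two-stage water filter, fixed: plinth 150 x 330 x 22 mm, in its middle a white valve column 66 mm across and 165 mm high, a housing on either side. Origin: centre of the underside; x to its back (hose connectors), y to its left seen from the robot; the housings stand at y = +100 and -100 mm, the right-hand stage is the one at -100 mm.
- relief (a joint): travel of the red relief button on top of the column in m: 0 up, 0.006 fully down; a spring pushes it back, fully down takes 5 N. It counts as fully pressed beyond 0.005.
- relief_top (a point): centre of the top face of the red relief button (26 mm across, in a grey collar 42 mm across), 187 mm above the worktop when up; pressed straight down it travels 6 mm.
- housing_a: clear filter housing under cap_a, fixed, 94 mm across, 112 mm high plus a 28 mm neck hidden in the cap. Origin: centre of its foot, z up the screw axis. The two housings are mirror images inside: one cap loosens counter-clockwise seen from above, the other clockwise. Nothing shows which is which, and either may stand on either side of the unit.
- housing_b: clear filter housing under cap_b, fixed, 94 mm across, 112 mm high plus a 28 mm neck hidden in the cap. Origin: centre of its foot, z up the screw axis. The two housings are mirror images inside: one cap loosens counter-clockwise seen from above, the other clockwise. Nothing shows which is which, and either may stand on either side of the unit.
- cap_a: blue screw cap of housing_a, loose, 88 mm across, 0.16 kg, with a grip bar across its flat top: 72 long, 22 wide, 28 mm high, flat upright sides, to be pinched from above. Origin: centre of its lower rim; z up the screw axis, x along the bar, y across it. Flat top 33.5 mm, bar top 61.5 mm above the origin. Screwed on, its origin is 113.5 mm above the housing's.
- cap_b: blue screw cap of housing_b, loose, 88 mm across, 0.16 kg, with a grip bar across its flat top: 72 long, 22 wide, 28 mm high, flat upright sides, to be pinched from above. Origin: centre of its lower rim; z up the screw axis, x along the bar, y across it. Flat top 33.5 mm, bar top 61.5 mm above the origin. Screwed on, its origin is 113.5 mm above the housing's.
- cap_a_mark (a point): point on the flat top of cap_a, 40 mm from its axis along its x. Lugs in the cap sit under slanting threads, as in a jam jar's lid: the tightening way it stops dead within 12 degrees, the loosening way it is free after 40; lift it straight up at 45 to 70 (57 is best, stop near 74). It turns easily, without rising; before it is free it lifts only 2 to 5 mm.
- cap_b_mark (a point): point on the flat top of cap_b, 40 mm from its axis along its x. Lugs in the cap sit under slanting threads, as in a jam jar's lid: the tightening way it stops dead within 12 degrees, the loosening way it is free after 40; lift it straight up at 45 to 70 (57 is best, stop near 74). It turns easily, without rising; before it is free it lifts only 2 to 5 mm.
- new_cartridge: spare white filter cartridge with blue ends, 66 mm across, 118 mm high, standing loose; origin: centre of its underside. Bystander.
- glass_1: drinking glass, 81 mm across, 91 mm high, standing loose; origin: centre of its underside. Bystander.
- mug_2: cream mug, 78 x 116 x 101 mm with its handle, standing loose; origin: centre of its underside. Bystander.
Not all that is in view belongs to the job. Leave any green or yellow look-alike of the cap_a alone.

How it is judged (in metres and radians):
On the way, in this order (a step that is already met when the one before it is completed fails the run):
1. the red relief button is pressed all the way down (value of joint relief above 0.005 m), for 0.05 s.
2. the relief button is let up again (value of joint relief below 0.001 m), for 0.1 s.
3. the right-hand stage's cap is turned loose (more than 34 degrees from closed) (((y of housing_a in the frame of filter_unit below 0 m and angle between the x axis of cap_a and the x axis of housing_a, either way round above 0.6 rad) or (y of housing_b in the frame of filter_unit below 0 m and angle between the x axis of cap_b and the x axis of housing_b, either way round above 0.6 rad))), for 0.1 s.
At the end, for the whole second after the job is handed in: Right-hand cap held by the fingers (over 1.5 N), level within 17 degrees, still, 5 to 16 cm above its seat, within 45 mm of its housing's axis, touching no part of the filter; button up; other cap seated, turned under 17 degrees; cartridge, glass and mug upright within 30 mm of their places (((y of housing_a in the frame of filter_unit below 0 m and z of cap_a in the frame of housing_a between 0.1635 and 0.2735 m and horizontal distance between cap_a and housing_a below 0.045 m and angle between cap_a's own z axis and vertical below 0.3 rad and contact force between the fingers and cap_a above 1.5 N and contact force between cap_a and housing_a below 0.1 N and contact force between cap_a and filter_unit below 0.1 N and linear speed of cap_a below 0.03 m/s and value of joint relief below 0.001 m and z of cap_b in the frame of housing_b below 0.1185 m and angle between the x axis of cap_b and the x axis of housing_b, either way round below 0.3 rad) or (y of housing_b in the frame of filter_unit below 0 m and z of cap_b in the frame of housing_b between 0.1635 and 0.2735 m and horizontal distance between cap_b and housing_b below 0.045 m and angle between cap_b's own z axis and vertical below 0.3 rad and contact force between the fingers and cap_b above 1.5 N and contact force between cap_b and housing_b below 0.1 N and contact force between cap_b and filter_unit below 0.1 N and linear speed of cap_b below 0.03 m/s and value of joint relief below 0.001 m and z of cap_a in the frame of housing_a below 0.1185 m and angle between the x axis of cap_a and the x axis of housing_a, either way round below 0.3 rad)) and angle between each of new_cartridge, glass_1, mug_2's own z axis and vertical below 0.2 rad and distance of each of new_cartridge, glass_1, mug_2 from where it was at the start of the episode below 0.03 m); the arm keeps its last pose, push and grip.
It fails at once if the left-hand stage's cap is turned more than 20 degrees or lifted ((y of housing_a in the frame of filter_unit above 0 m and (angle between the x axis of cap_a and the x axis of housing_a, either way round above 0.35 rad or z of cap_a in the frame of housing_a above 0.1255 m)) or (y of housing_b in the frame of filter_unit above 0 m and (angle between the x axis of cap_b and the x axis of housing_b, either way round above 0.35 rad or z of cap_b in the frame of housing_b above 0.1255 m))).
It fails at once if a cap is forced more than 28 degrees past closed, beyond its stop ((z of cap_a in the frame of housing_a below 0.1255 m and y of cap_a_mark in the frame of housing_a below -0.0188 m) or (z of cap_b in the frame of housing_b below 0.1255 m and y of cap_b_mark in the frame of housing_b above 0.0188 m)).
It fails at once if the spare cartridge is pushed more than 40 mm or tipped (distance of new_cartridge from where it was at the start of the episode above 0.04 m or angle between new_cartridge's own z axis and vertical above 0.4 rad).
It fails at once if the glass is pushed more than 40 mm or tipped (distance of glass_1 from where it was at the start of the episode above 0.04 m or angle between glass_1's own z axis and vertical above 0.4 rad).
It fails at once if the mug is pushed more than 40 mm or tipped (distance of mug_2 from where it was at the start of the episode above 0.04 m or angle between mug_2's own z axis and vertical above 0.4 rad).
It also fails if it takes over 64 s, if anything falls off the work surface, if the arm or the gripper's body presses on something with over 40 N, if the wrist force passes 120 N, or if a joint passes its speed limit or range.

## Working session

There is one attempt and no reset: what is moved stays moved. The work goes in short steps, Python scripts to look and compute and a tool call to move; the robot and the scene stay as the last step left them, time stands still between calls to the robot, and variables do not carry over. Pictures are saved under pics/ and viewed, and the job is handed in when it is done.

Besides the shell and the picture viewer there is one more tool, called after "Request:" in YAML: its name, and indented under it one key for each argument. drive_tool: Moves the arm, as the interface text tells. Its arguments: {"type":"object","properties":{"targets":{"type":"array","items":{"type":"array"}}},"required":["targets"]}

```bash
mkdir -p pics; python3 - <<'E'
from workcell import ctrl
import cv2
s=ctrl.sense()
for k in s: print(k,s[k])
for n in("scene","top"):
    im=ctrl.grab_frame(n); cv2.imwrite(f"pics/{n}0.png",im[:,:,::-1]); print(n,ctrl.calibration(n))
E
```

```text
clock 0.0
joint_pos [63.79879247 33.92576446  2.76769124 92.23561098 -1.90636138 54.01359282
 -1.9307669 ]
joint_vel [ 0.00266075 -0.02561768  0.00060648  0.05703406 -0.04985235  0.10466976
  0.04193259]
effort [-5.09962356e-04 -5.48691094e+01  1.54659569e+00 -1.98128146e+01
  9.42625600e-03  8.77026032e-03 -1.22559275e-06]
ee_pos [ 257.67681093 -676.78031435  230.14585114]
ee_rot [[ 9.34518760e-01  3.55912633e-01 -9.40721623e-04]
 [ 3.55913844e-01 -9.34516538e-01  2.04339758e-03]
 [-1.51848900e-04 -2.24440922e-03 -9.99997470e-01]]
ft_force [-0.40654573 -0.21528446  0.04602018]
torque [0.01326931 0.03571681 0.01942875]
gripper_width 85.64346744449422
scene {'vertical_fov': 42.77613560964919, 'cx': 261.958301706349, 'cy': 197.9648133837117, 'rvec': array([ 0.95483584, -2.50009221,  1.02860356]), 'tvec': array([ 390.91608577,  326.80988948, 1553.24138539])}
top {'vertical_fov': 48.477332609485615, 'cx': 255.709824921163, 'cy': 193.25972132631946, 'rvec': array([ 2.18642404, -2.19159871,  0.09026297]), 'tvec': array([ -11.64527071,  514.36866131, 1312.81006663])}
```

View pics/scene0.png

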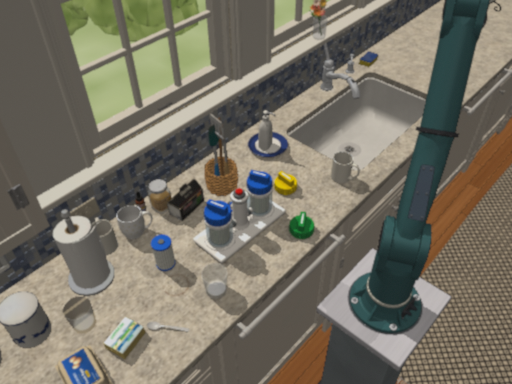

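View pics/top0.png

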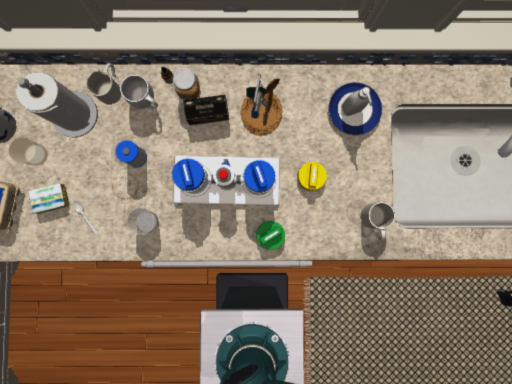

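The scene picture shows the filter near (240,215), with its blue caps at (218,213) and (260,182). In the top picture the caps are at (188,174) and (260,176), with the red button at (224,175). There are three look-alikes in the top picture:
- Green at (271,235): not the target.
- Yellow at (312,176): not the target.
- Blue-ended cartridge at (127,152): a bystander.

The target is the blue cap at (260,176), on the sink side. I'll enlarge it to confirm.

```bash
cat > h.py <<'E'
import numpy as np,cv2
from workcell import ctrl
def cam(n):
    c=ctrl.calibration(n); f=192/np.tan(np.radians(c['vertical_fov']/2))
    K=np.array([[f,0,c['cx']],[0,f,c['cy']],[0,0,1.]]); R=cv2.Rodrigues(c['rvec'])[0]; return K,R,c['tvec']
def ray(n,p):
    K,R,t=cam(n); d=R.T@np.linalg.solve(K,[p[0],p[1],1.]); return -R.T@t,d/np.linalg.norm(d)
def plane(n,p,z):
    o,d=ray(n,p); return o+d*(z-o[2])/d[2]
def tri(p,q):
    a=[ray("scene",p),ray("top",q)]
    A=sum(np.eye(3)-np.outer(d,d) for o,d in a); b=sum((np.eye(3)-np.outer(d,d))@o for o,d in a)
    x=np.linalg.solve(A,b); return x,[np.linalg.norm(np.cross(x-o,d)) for o,d in a]
def proj(n,X):
    K,R,t=cam(n); return cv2.projectPoints(np.float64(X).reshape(-1,3),cv2.Rodrigues(R)[0],t,K,None)[0][:,0]
E
python3 - <<'E'
import cv2,numpy as np
t=cv2.imread("pics/top0.png");s=cv2.imread("pics/scene0.png")
a=cv2.resize(t[145:215,165:295],None,fx=6,fy=6,interpolation=cv2.INTER_CUBIC)
b=cv2.resize(s[160:255,190:300],None,fx=6,fy=6,interpolation=cv2.INTER_CUBIC)
cv2.imwrite("pics/ct.png",a);cv2.imwrite("pics/cs.png",b)
for im in(s,t):
    h=cv2.cvtColor(im,cv2.COLOR_BGR2HSV)
    for nm,lo,hi in(("blue",(105,130,60),(125,255,255)),("red",(0,150,80),(6,255,255)),("red2",(174,150,80),(180,255,255))):
        n,l,st,c=cv2.connectedComponentsWithStats(cv2.inRange(h,lo,hi))
        for i in range(1,n):
            if st[i,4]>20: print(nm,st[i],c[i].round(1))
    print()
E
```

```text
blue [250 134  37  22 176] [269.6 144.4]
blue [247 171  25  23 433] [258.9 182.8]
blue [204 200  28  26 518] [217.2 213.3]
blue [151 235  20  16 225] [160.6 242.7]
blue [ 63 350  35  34 442] [ 80.  368.3]
red [236 189   7   6  34] [238.6 191.3]

blue [330  84  35  47 460] [340.9 102.2]
blue [362  89  19  44 350] [373.  113.1]
blue [116 141  22  22 352] [126.5 151.2]
blue [172 159  32  31 739] [187.8 174.2]
blue [244 160  31  32 714] [259.  175.8]
blue [  0 188   3  13  25] [  0.6 192.8]
red [219 170   9   9  69] [222.8 173.8]
```

View pics/ct.png

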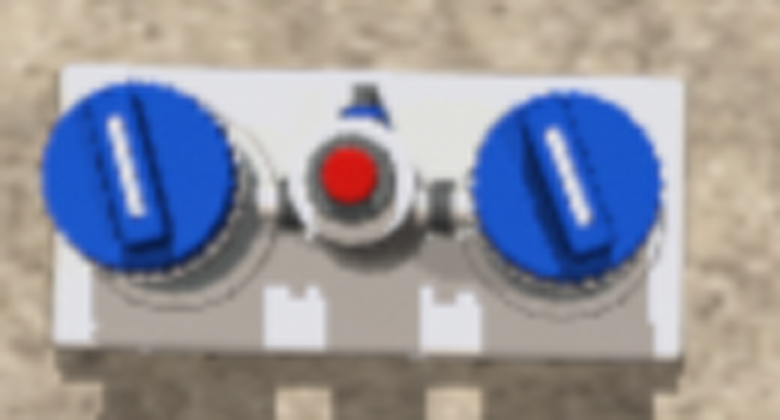

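View pics/cs.png

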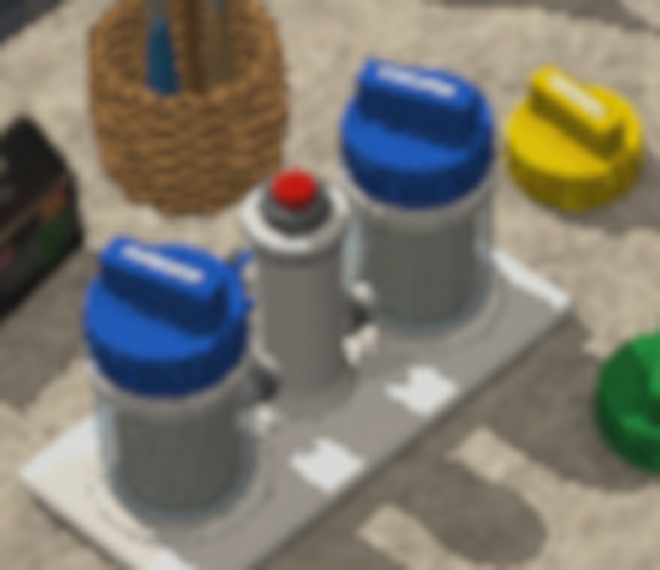

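The crops confirm the target: the right-hand blue cap, on the unit and on the sink side. Its bar's white stripe runs in the crops from about (551,130) to (584,222) in the top view and (378,70) to (452,92) in the scene view. I'll measure it by triangulation.

```bash
python3 - <<'E'
from h import *
t=cv2.imread("pics/top0.png").astype(float);s=cv2.imread("pics/scene0.png").astype(float)
def stripe(im,x0,x1,y0,y1):
    w=np.zeros(im.shape[:2]); sub=im[y0:y1,x0:x1]
    # weight: red channel excess over blue cap (R ~20 -> ~250)
    w[y0:y1,x0:x1]=np.clip(sub[:,:,2]-70,0,None)
    ys,xs=np.nonzero(w); ww=w[ys,xs]; c=np.array([(xs*ww).sum(),(ys*ww).sum()])/ww.sum()
    C=np.cov(np.c_[xs,ys].T,aweights=ww); e,v=np.linalg.eigh(C); L=np.sqrt(12*e[1]); d=v[:,1]
    return c,d,L
R={}
for nm,tb,sb in(("right",(253,266,163,185),(249,269,168,179)),("left",(181,190,162,183),(208,226,198,210))):
    ct,dt,Lt=stripe(t,*tb); cs,ds,Ls=stripe(s,*sb)
    if dt[1]<0:dt=-dt
    if ds[0]<0:ds=-ds
    X,r=tri(cs,ct); print(nm,ct.round(1),cs.round(1),Lt.round(1),Ls.round(1),X.round(1),np.round(r,1))
    R[nm]=X
    for n,c,d,L in(("top",ct,dt,Lt),("scene",cs,ds,Ls)):
        a=plane(n,c-d*L/2,X[2]);b=plane(n,c+d*L/2,X[2]); v=a-b
        print(n,a.round(1),b.round(1),np.linalg.norm(v).round(1),"bar angle from x",np.degrees(np.arctan2(v[1],v[0])).round(1))
    print("at z=175 top/scene",plane("top",ct,197).round(1),plane("scene",cs,197).round(1))
X,r=tri((238.6,191.3),(222.8,173.8));print("red",X.round(1),r)
print("mid caps",(R["right"]+R["left"])/2,"unit yaw",np.degrees(np.arctan2(*(-(R["left"]-R["right"])[:2]*[1,-1]))))
# cap outline circle centroid (flat top)
for n,b in(("top",(259.0,175.8)),("scene",(258.9,182.8))): print(n,plane(n,b,170).round(1))
E
```

```text
right [259.3 173.9] [259.4 170.3] 16.7 19.3 [553.  -20.1 211.8] [0.9 0.9]
top [573.4 -13.  211.8] [531.2 -28.2 211.8] 44.9 bar angle from x 19.8
scene [5.803e+02 3.000e-01 2.118e+02] [527.2 -39.4 211.8] 66.2 bar angle from x 36.8
at z=175 top/scene [554.  -20.9 197. ] [564.8 -31.8 197. ]
left [185.5 172.2] [217.4 200.6] 16.7 16.3 [557.3 177.  211.2] [0.2 0.2]
top [578.9 182.4 211.2] [535.4 171.3 211.2] 44.9 bar angle from x 14.4
scene [579.1 192.4 211.2] [536.  161.8 211.2] 52.8 bar angle from x 35.4
at z=175 top/scene [558.9 179.1 197. ] [568.2 167.9 197. ]
red [557.   79.6 181.6] [np.float64(0.9530060567634174), np.float64(0.9530060567634013)]
mid caps [555.14490402  78.45341334 211.5152933 ] unit yaw -1.2702274951706913
top [551.9 -20.6 170. ]
scene [543.1  -5.1 170. ]
```

```bash
python3 - <<'E'
from h import *
s=cv2.imread("pics/scene0.png");t=cv2.imread("pics/top0.png")
print(s[166:182,247:272,2]);print(t[163:186,252:267,2])
print(s[196:212,206:228,2])
for z in(197,211): print(z,proj("scene",[[573,-13,z],[532,-28,z],[553,-20,z]]).round(1))
E
```

```text
[[183 186 187 187 188 187 187 190 193 192 191 191 185 180 182 183 183 184
  185 182 181 182 185 186 182]
 [174 178 185 187 185 183 187 192 193 193 187 183 177 177 180 182 183 182
  180 177 178 178 179 177 176]
 [165 175 185 184 177 177 184 187 184 182 183 180 176 174 177 181 182 181
  178 178 177 175 172 171 175]
 [169 178 182 168 146 149 163 174 176 175 181 180 173 177 181 184 183 182
  181 181 175 169 167 171 178]
 [176 182 181 150 100  96 118 135 143 152 161 162 160 171 182 184 178 174
  177 177 173 168 169 174 176]
 [177 181 167 121  64  71 127 145 140 134 125 124 121 128 140 143 139 145
  159 168 171 172 166 163 165]
 [176 169 132  77  41  63 124 144 152 164 163 147 120  98  89  85  80  92
  113 132 156 166 162 157 160]
 [177 159 108  48  33  40  65  83 110 140 154 155 149 154 160 145 113  82
   68  76 109 133 147 158 166]
 [175 154 102  43  28  28  33  36  48  62  76  99 119 140 155 161 164 158
  121  63  53  80 113 150 170]
 [174 144  86  34  18  22  19  26  27  26  33  41  51  62  77 109 140 150
  118  58  34  42  69 118 158]
 [160 115  57  24  20  22  19  22  21  21  22  23 
[... 2919 characters left out ...]
42 160 165 164 158 117
   51  32  32  31]
 [ 57  28  18  20  21  20  18  22  23  25  32  48  63  87 115 142 150 113
   50  33  28  29]
 [ 37  23  20  22  19  21  21  21  19  21  23  25  29  38  50  66  70  54
   36  29  27  26]
 [ 30  28  23  20  19  18  18  19  21  18  19  21  22  23  25  30  32  32
   29  25  20  25]
 [ 32  30  28  24  19  21  18  17  18  22  21  20  22  20  21  22  24  25
   25  23  17  23]
 [ 32  32  31  28  26  25  21  21  20  20  19  21  23  21  21  21  21  20
   22  21  20  22]
 [ 33  32  32  30  29  28  25  24  19  22  19  19  19  19  21  17  17  20
   19  18  17  22]]
197 [[254.  172. ]
 [265.7 175.1]
 [259.6 173.5]]
211 [[253.9 168.9]
 [265.8 172.1]
 [259.6 170.5]]
```

With the blurred scene stripe read by eye, its centre is about (259.1,173), giving a bar top of z≈199. That agrees with the expected 197. Measured positions:
- **Right cap axis:** about (554,-21), with the bar at 19.8° from x.
- **Left cap axis:** about (559,179). Spacing is 200 mm, as given.
- **Button:** (557,79.5).

I'll raise the tool, cross over and close the fingers.

Request:
drive_tool:
  targets:
    - [[0,0,50],0,85]
    - [[20,50,90],0,40]
    - [[40,100,90],0,0]
    - [[60,160,90],0,0]
    - [[80,215,90],0,0]
    - [[105,270,90],0,0]
    - [[125,325,90],0,0]
    - [[150,380,90],0,0]
    - [[170,435,90],0,0]
    - [[190,490,90],0,0]
    - [[215,545,90],0,0]
    - [[240,600,90],0,0]

```text
clock: 1.6
ee_pos: [498.1, -75.9, 321.2]
ee_rot: [[0.935, 0.355, -0.0], [0.355, -0.935, -0.0], [-0.0, 0.0, -1.0]]
ft_force: [0.9, -1.2, 0.2]
gripper_width: 0.2
```

Request:
drive_tool:
  targets:
    - [[30,55,-10],0,0]
    - [[50,110,-30],0,0]
    - [[59,157,-60],0,0]
    - [[59,157,-100],0,0]
    - [[59,157,-120],0,0]
    - [[59,157,-120],0,0]
    - [[59,157,-120],0,0]

```text
clock: 2.48
ee_pos: [557.5, 79.4, 202.0]
ee_rot: [[0.935, 0.355, 0.001], [0.355, -0.935, 0.0], [0.001, 0.0, -1.0]]
ft_force: [-0.7, 0.3, 0.4]
gripper_width: 0.3
```

```bash
python3 - <<'E'
from h import *
for n,b in(("top",(160,210,180,280)),("scene",(120,240,180,300))):
    im=ctrl.grab_frame(n)[:,:,::-1]; cv2.imwrite(f"pics/{n}1.png",cv2.resize(im[b[0]-40:b[1]+20,b[2]:b[3]],None,fx=5 if n=="top" else 4,fy=5 if n=="top" else 4,interpolation=cv2.INTER_CUBIC)[:600])
s=ctrl.sense();print(s['joint_pos'],s['ee_pos'])
E
```

```text
[ -1.61937523  24.95427681 -14.78170618 114.31946351   9.3326077
  41.69638685 -91.23734857] [557.87479989  79.45495088 202.56466389]
```

View pics/scene1.png

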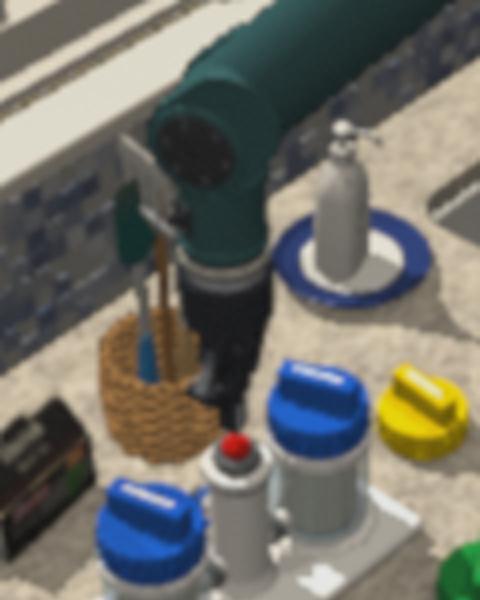

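The closed fingers stand just above the red button at crop (236,445), centred. Now I'll press it.

Request:
drive_tool:
  targets:
    - [[0,0,-12],0,0]
    - [[0,0,-17],0,0]
    - [[0,0,-20],0,0]
    - [[0,0,-22],0,0]
    - [[0,0,-22],0,0]
    - [[0,0,-22],0,0]

```text
clock: 3.32
ee_pos: [557.1, 79.3, 181.0]
ee_rot: [[0.935, 0.356, 0.0], [0.356, -0.935, -0.001], [-0.0, 0.001, -1.0]]
ft_force: [-3.7, -0.3, 13.0]
gripper_width: 0.0
```

The push reads 13 N at z=181, so the button is at its bottom stop. Next I'll release it and move above the right cap.

Request:
drive_tool:
  targets:
    - [[0,0,20],0,0]
    - [[0,0,50],0,0]
    - [[0,0,80],0,0]
    - [[-1,-50,85],0,40]
    - [[-3,-100,85],-0.02,60]
    - [[-3,-100,60],-0.02,60]
    - [[-3,-100,60],-0.02,60]

```text
clock: 4.2
ee_pos: [552.2, -21.2, 237.6]
ee_rot: [[0.942, 0.336, -0.005], [0.336, -0.942, 0.0], [-0.004, -0.002, -1.0]]
ft_force: [-0.5, 0.3, 0.4]
gripper_width: 59.6
```

```bash
python3 - <<'E'
from h import *
for n,b in(("top",(120,240,180,300)),("scene",(100,240,180,300))):
    im=ctrl.grab_frame(n)[:,:,::-1]; cv2.imwrite(f"pics/{n}2.png",cv2.resize(im[b[0]:b[1],b[2]:b[3]],None,fx=4,fy=4,interpolation=cv2.INTER_CUBIC))
s=ctrl.sense();print(s['joint_pos'],s['ee_pos'],s['gripper_width'])
E
```

```text
[  8.1334364   21.60272403 -14.03080928 113.47439508   7.10656821
  45.75726385 -80.14261669] [553.93572179 -19.63664028 239.31098707] 60.06609488019934
```

View pics/scene2.png

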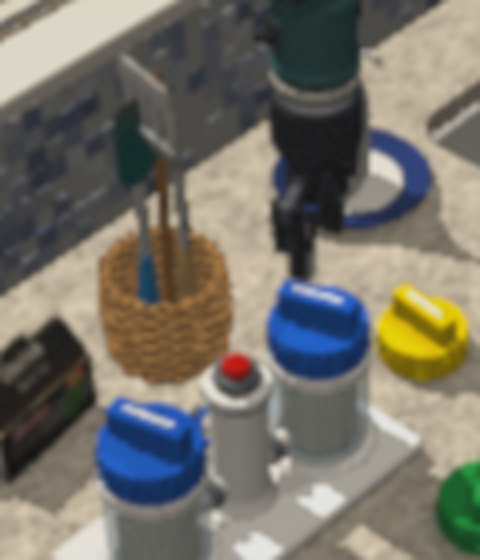

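View pics/top2.png

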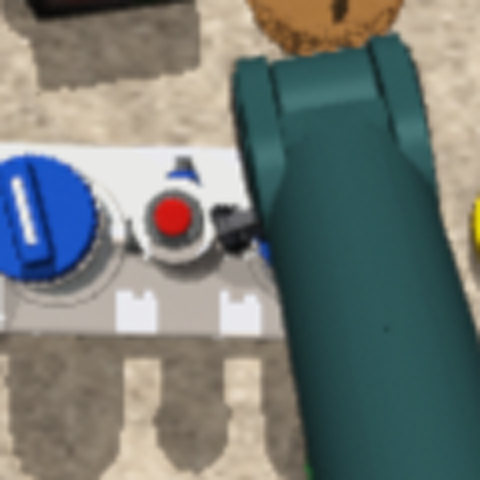

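The button is up again in crop (237,368), and the gripper hangs over the right cap. Now descend, watching the force, and close on the bar.

Request:
drive_tool:
  targets:
    - [[0,0,-25],0,60]
    - [[0,0,-45],0,60]
    - [[0,0,-55],0,60]
    - [[0,0,-65],0,60]
    - [[0,0,-65],0,60]

```text
clock: 4.92
ee_pos: [553.9, -20.3, 174.1]
ee_rot: [[0.941, 0.338, -0.001], [0.338, -0.941, 0.0], [-0.001, -0.0, -1.0]]
ft_force: [0.1, 0.0, 0.8]
gripper_width: 60.4
```

Request:
drive_tool:
  targets:
    - [[0,0,0],0,40]
    - [[0,0,0],0,20]
    - [[0,0,0],0,10]
    - [[0,0,0],0,10]
    - [[0,0,0],0,10]

```text
clock: 5.55
ee_pos: [554.6, -20.5, 175.1]
ee_rot: [[0.941, 0.337, 0.001], [0.337, -0.941, -0.0], [0.001, 0.001, -1.0]]
ft_force: [-1.2, 0.9, 6.2]
gripper_width: 20.5
```

```bash
python3 - <<'E'
from h import *
n="scene";b=(100,240,180,300)
im=ctrl.grab_frame(n)[:,:,::-1]; cv2.imwrite(f"pics/{n}3.png",cv2.resize(im[b[0]:b[1],b[2]:b[3]],None,fx=4,fy=4,interpolation=cv2.INTER_CUBIC))
s=ctrl.sense();print(s['joint_pos'],s['ee_pos'],s['gripper_width'],s['ft_force'],s['torque'])
E
```

```text
[  7.02988621  26.45522955 -12.81889538 116.6199126    9.29469631
  37.78671762 -82.15239229] [554.59467149 -20.4877445  175.07056375] 20.767245000589394 [-1.53325409  0.53173533  6.21577074] [ 0.00038771  0.19487202 -0.02161486]
```

View pics/scene3.png

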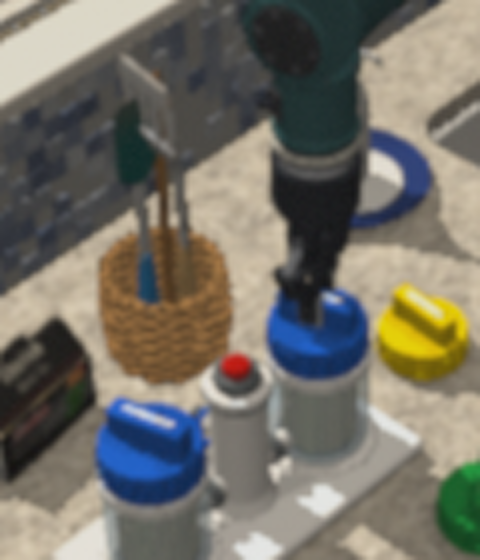

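The bar is held (20.5 mm), with the tips pressing lightly on the flat top. I'll ease off 1.5 mm and try a gentle counter-clockwise turn, watching torque.

Request:
drive_tool:
  targets:
    - [[0,0,1.5],0,10]
    - [[0,0,1.5],0.05,10]
    - [[0,0,1.5],0.1,10]
    - [[0,0,1.5],0.15,10]
    - [[0,0,1.5],0.15,10]

```text
clock: 6.22
ee_pos: [553.4, -20.7, 175.3]
ee_rot: [[0.881, 0.473, -0.001], [0.473, -0.881, 0.0], [-0.001, -0.001, -1.0]]
ft_force: [0.1, 0.6, -2.2]
gripper_width: 20.8
```

```bash
python3 - <<'E'
from h import *
s=ctrl.sense();R=np.array(s['ee_rot']);print(np.degrees(np.arctan2(R[1,0],R[0,0])),s['gripper_width'],s['ft_force'],s['torque'],s['joint_pos'][6])
E
```

```text
28.255128837894183 20.757589489908757 [ 0.08086519  0.56613372 -2.18390343] [0.01084927 0.00656833 0.01774845] -75.20357649465535
```

It turned 8.5° with no torque. That's still within the 12° of play, so I'll go a little further.

Request:
drive_tool:
  targets:
    - [[0,0,0],0.05,10]
    - [[0,0,0],0.1,10]
    - [[0,0,0],0.1,10]

```text
clock: 6.6
ee_pos: [553.6, -20.6, 175.4]
ee_rot: [[0.83, 0.558, -0.001], [0.558, -0.83, 0.0], [-0.001, -0.001, -1.0]]
ft_force: [0.2, -0.5, -1.6]
gripper_width: 20.8
```

```bash
python3 - <<'E'
from h import *
s=ctrl.sense();R=np.array(s['ee_rot']);print(np.degrees(np.arctan2(R[1,0],R[0,0])),s['gripper_width'],s['ft_force'],s['torque'],s['joint_pos'][6])
E
```

```text
33.95073640035295 20.781484601357818 [ 0.15620374 -0.45721916 -1.64780175] [ 0.03916415 -0.0047705   0.01459043] -70.6175684470011
```

Request:
drive_tool:
  targets:
    - [[0,0,0],0.05,10]
    - [[0,0,0],0.1,10]
    - [[0,0,0],0.1,10]

```text
clock: 6.98
ee_pos: [553.8, -20.6, 175.6]
ee_rot: [[0.77, 0.638, -0.0], [0.638, -0.77, 0.0], [-0.0, -0.0, -1.0]]
ft_force: [-0.0, -0.1, -2.1]
gripper_width: 20.6
```

```bash
python3 - <<'E'
from h import *
s=ctrl.sense();R=np.array(s['ee_rot']);print(np.degrees(np.arctan2(R[1,0],R[0,0])),s['gripper_width'],s['ft_force'],s['torque'],s['joint_pos'][6])
n="scene";b=(100,240,180,300)
im=ctrl.grab_frame(n)[:,:,::-1]; cv2.imwrite(f"pics/{n}4.png",cv2.resize(im[b[0]:b[1],b[2]:b[3]],None,fx=4,fy=4,interpolation=cv2.INTER_CUBIC))
E
```

```text
39.658443577177486 20.582503845629823 [-0.02823316 -0.07901831 -2.12474912] [ 0.00192047 -0.02749014  0.01330616] -66.0113876798108
```

View pics/scene4.png

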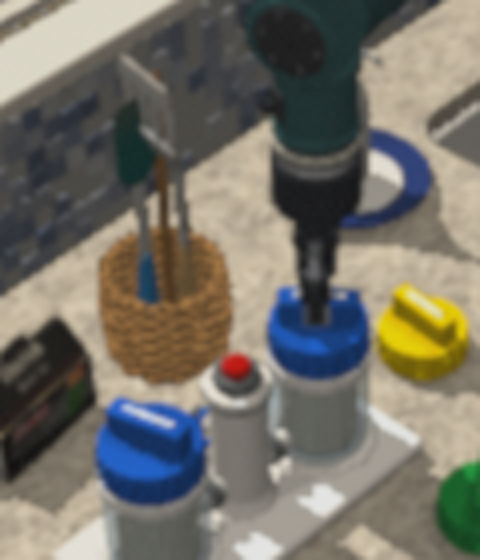

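The bar has visibly turned with the gripper: in the crop its ends are now at (285,295) and (350,293). It has gone 20° freely, well past any tightening stop, so counter-clockwise loosens. I'll continue to about 57° total.

Request:
drive_tool:
  targets:
    - [[0,0,0],0.1,10]
    - [[0,0,0],0.2,10]
    - [[0,0,0],0.3,10]
    - [[0,0,0],0.4,10]
    - [[0,0,0],0.5,10]
    - [[0,0,0],0.58,10]
    - [[0,0,0],0.65,10]
    - [[0,0,0],0.65,10]
    - [[0,0,0],0.65,10]

```text
clock: 8.15
ee_pos: [553.9, -20.6, 175.8]
ee_rot: [[0.227, 0.974, -0.0], [0.974, -0.227, -0.0], [-0.0, -0.0, -1.0]]
ft_force: [0.2, -0.7, -1.6]
gripper_width: 20.7
```

```bash
python3 - <<'E'
from h import *
s=ctrl.sense();R=np.array(s['ee_rot']);print(np.degrees(np.arctan2(R[1,0],R[0,0])),s['gripper_width'],s['ft_force'],s['torque'],s['joint_pos'][6])
E
```

```text
76.90056581231995 20.714624042542674 [ 0.19080275 -0.66380356 -1.56059815] [0.02647635 0.032559   0.02305798] -35.8886650205658
```

It has turned 57° with no torque. Next, a gentle test lift of 12 mm.

Request:
drive_tool:
  targets:
    - [[0,0,3],0,10]
    - [[0,0,6],0,10]
    - [[0,0,9],0,10]
    - [[0,0,12],0,10]
    - [[0,0,12],0,10]

```text
clock: 8.78
ee_pos: [554.2, -20.5, 188.2]
ee_rot: [[0.225, 0.974, 0.001], [0.974, -0.225, -0.0], [0.0, 0.001, -1.0]]
ft_force: [-0.4, -0.4, -1.5]
gripper_width: 20.7
```

Only the cap's weight shows on the wrist, so it's free. I'll lift on to 85 mm.

Request:
drive_tool:
  targets:
    - [[0,0,10],0,10]
    - [[0,0,25],0,10]
    - [[0,0,40],0,10]
    - [[0,0,55],0,10]
    - [[0,0,68],0,10]
    - [[0,0,73],0,10]
    - [[0,0,73],0,10]
    - [[0,0,73],0,10]
    - [[0,0,73],0,10]

```text
clock: 9.9
ee_pos: [553.6, -20.6, 260.2]
ee_rot: [[0.225, 0.974, -0.001], [0.974, -0.225, 0.0], [-0.0, -0.001, -1.0]]
ft_force: [-0.7, 0.5, -1.1]
gripper_width: 20.7
```

```bash
python3 - <<'E'
from h import *
for n,b in(("top",(120,240,100,320)),("scene",(80,260,150,320))):
    im=ctrl.grab_frame(n)[:,:,::-1]; cv2.imwrite(f"pics/{n}5.png",im); cv2.imwrite(f"pics/{n}5c.png",cv2.resize(im[b[0]:b[1],b[2]:b[3]],None,fx=3,fy=3,interpolation=cv2.INTER_CUBIC))
s=ctrl.sense();print(s['ee_pos'],s['gripper_width'],s['ft_force'],s['joint_vel'].max(),s['clock'])
im=cv2.imread("pics/scene5.png");h=cv2.cvtColor(im,cv2.COLOR_BGR2HSV)
n,l,st,c=cv2.connectedComponentsWithStats(cv2.inRange(h,(105,130,60),(125,255,255)))
print([(st[i].tolist(),c[i].round(1)) for i in range(1,n) if st[i,4]>60])
print(proj("scene",[[554,-21,152+85],[554,-21,152]]))
E
```

```text
[553.75580651 -20.53083731 260.34979011] 20.700743191418518 [-0.42791868  0.08231984 -1.92726548] 0.08558639208930768 10.0
[([247, 134, 40, 43, 503], array([263.2, 161.1])), ([204, 200, 28, 26, 516], array([217.1, 213.3])), ([151, 235, 20, 16, 224], array([160.6, 242.7])), ([63, 350, 35, 34, 439], array([ 80. , 368.4]))]
[[259.53533291 164.50431555]
 [259.66623546 182.76940586]]
```

View pics/scene5c.png

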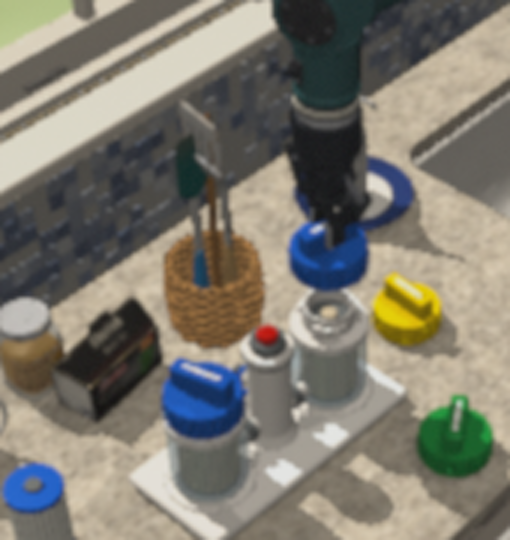

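View pics/top5.png

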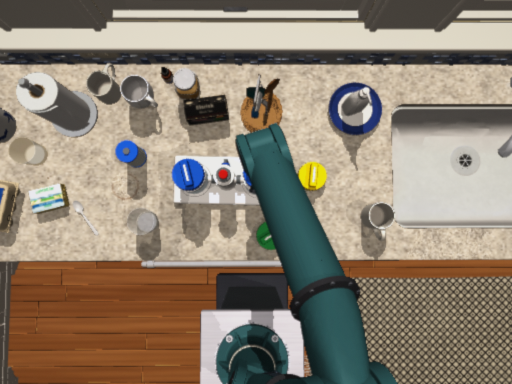

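The cap hangs level at scene-crop (328,250), clear above the open housing at (330,315). The left cap, button, cartridge, glass and mugs are where they were, and the arm is still, so I'll hand in.

```bash
python3 -c "
from workcell import ctrl
print(ctrl.sign_off())"
```

```text
the job is handed in; nothing more can be done
None
```

I pressed the red relief button to its stop (13 N at z≈181 mm) and let it up. Then I gripped the right-hand cap by its bar and turned it about 57° counter-clockwise, which met no resistance. I lifted it straight up about 85 mm, and the job is handed in with about 10 s on the clock.

**Last checks:** the cap is held (opening 20.7 mm) and looks level. The tool is within 1 mm of the measured housing axis, and the wrist shows only about the cap's weight (1–2 N). The button is up, and the left cap, cartridge, glass and mug look unmoved.

**One disagreement:** the first automatic measurement put the bar top at 211 mm, because bright background got into the scene-view mask. Read from the stripe's pixels it came to about 199 mm, against the expected 197 mm, and the grasp confirmed that height.

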